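# Prime the bottle warmer and hold its timer dial at the third click

### The arm

A 7-joint arm with a two-finger parallel gripper is mounted at the origin on the work surface. World frame = base frame: x ahead of the robot, y to its left, z up, the work surface at z = 0. Lengths are in m, angles in rad, forces in N, time in s.
With the tool pointing down it reaches from about 0.4 to 0.925 m from the base axis. Payload 5.6 kg.
Tool frame: the origin (TCP) lies on the centre line of the jaws, within the pads' length; the fingertips stand 25 mm ahead of it and the grasp point (between the pads) lies 6 mm ahead of it; z points along the fingers, y is the line along which they close (so a half turn about z gives the same grasp; the last joint's range is limited). The gripper opens to 85 mm and grips with 20 to 120 N. Pads are 22 mm wide; open, the fingers measure 114 mm over their backs; the gripper's body (76 mm by 85 mm) begins 54 mm behind the grasp point. The pads swing forward as they close: fully open they stand 13 mm farther back than shut.
Start: joints at [-1.235, 0.468, -0.012, 1.603, 0.006, 1.071, -0.056], TCP at [0.24, 0.604, 0.256] pointing down, gripper open.
Joint ranges: [-2.53, 2.53], [-0.31, 2.02], [-1.57, 1.55], [0.28, 2.44], [-1.29, 4.43], [0.15, 1.84], [-2.92, 2.92]. Speed limits (rad/s): [2.57, 2.57, 3.14, 3.14, 3.14, 3.14, 3.14].

### API

Orientations are given as a rotation vector (axis times angle).
In Python, from bench import readout, optics, sign_off gives the robot as it stands.
- The arm moves only by the tool drive_tool, never from a script. Its argument "steps" is a list of rows, each an object with "xyz": the shift along the world's x, y, z in m, a list of three; "rot": the turn, a rotation vector about the world's x, y, z in units of 5 degrees (1.0 is 5 degrees), a list of three; "gripper": the closure, from -1 (fully open) to 1 (shut). In form: [{"xyz": [x, y, z], "rot": [rx, ry, rz], "gripper": gripper}, ...]. A call has 1 to 20 rows; each row shifts and turns the commanded pose from where the row before left it; what a row does not reach is not made up. A row lasts 1/12 s, in which the tool goes at most 41.7 mm and 7.16 degrees, less where a joint would pass 70% of its speed; a pose out of reach is approached as far as the arm can. A call is refused whole if a number of a shift passes 0.0417 or a number of a turn 1, either way. A call with a gripper value outside its range is refused whole. The fingers move at their own pace and stop on an object; "newtons" is the grip in N (left out, the last holds). Time passes only in rows, so rows that do not move let the fingers close. It gives the time, the measured TCP pose, the force, the opening and the grip force at its end, in the units of the state.
- readout.read_state(): the state, without advancing time (a new reading comes with each control period).
- optics.snapshot(name): name is "side" or "top"; returns (picture, depth): 400x640x3 uint8, red, green, blue; 400x640 float32, m along the optical axis (not along the pixel's ray), 0 where there is no reading.
- optics.get_calibration(name): a dict with "mtx" (3x3 intrinsics, pixels), "rvec" (rotation vector, rad) and "tvec" (3), from world to camera coordinates, as OpenCV has them. Camera axes: x right, y down, z forward; pixel columns grow to the right and rows downward; lengths in m; the calibration is good to about 2 mm. A picture is of the moment at which its call begins. get_calibration takes no time and is no camera call.
- sign_off(): hands the job in; it is judged then, once.
Trained networks look in the newest picture that a camera, given by its name, has taken for a name from the list of things; names that differ only in an ending like _2 or _b are one class to them, and where a whole thing is asked for, a point or a joint stands for the part that bears it (a point fixed in the world has none). Each returns a list of dicts, best first, with "p" (0 to 1); they miss things now and then, are a little off and sometimes report something else, mostly with a low value. They report only what shows in the picture. A call takes as long as a camera call.
- optics.look_for(thing, camera): "point" ([x, y, z] in m, in world coordinates, good to about 4 mm: the middle of the surface that is visible of it).
- optics.cut_out(thing, camera): "mask" (400x640 bool, what is visible of it).
The state is a dict: "time": time; "joint_pos": joint angles; "joint_vel": joint speeds; "joint_efforts": joint torques, N m; "ee_pos": TCP position; "orientation": TCP orientation; "wrist_force": force on the tool from outside, world axes, zero at the start; "moment": the same for the moment, N m; "opening": finger opening in m; "grip_force": force on a finger pad.
Only numpy, scipy, OpenCV 4.12 (cv2) and the standard library are available. Lean on these libraries where they do the work, as an engineer would, in place of code of your own. Each camera call takes 0.05 s, during which the arm holds its last target. There are 200 camera calls.

### The job

Prime the bottle warmer: push the pump's sprung hand lever all the way down and let it come all the way back up, three full strokes or more. Then turn the warmer's spring-return timer dial clockwise past its first two clicks to the third, and finish while still holding the dial there against its spring, with the pump lever up. Leave everything else on the shelf where it stands.

Things in the scene. Friction and masses are not known exactly. Their poses are not given: they have to be found in the camera images.
- warmer: bottle warmer fixed to the shelf (pump and warmer may stand left and right either way round): white deck 260 mm (its x) by 160 mm (y), flat top at 100 mm height; a round well (104 mm wide, rim at 145 mm) on its back half, 70 mm to its +x, holds a bottle whose top is at 269 mm; dial on the front half. Origin: centre of its underside, x to its back, z up
- dial_axis (a point): fixed point on the warmer: the dial's vertical turning axis at the deck's top face (height 100 mm), 45 mm to -x of the warmer's origin; its axes are the warmer's. At dial angle q the fin points from here along the warmer's -x turned by (0.525 - q) rad counterclockwise seen from above: towards -x,-y at rest, towards -x,+y at the third click
- dial (a joint): timer dial angle in rad, 0 at rest, growing clockwise seen from above; clicks at 0.35, 0.70 and 1.05 (the third), end stop at 1.22. A spring drives it back to 0 from everywhere: 0.15 N m at rest, 0.31 at the third click, with a click ripple of +-0.09 N m (about 2 to 9 N at the fin). Three black ridges 3 mm high on the deck, 64 to 78 mm from the axis, mark the clicks
- dial_grip (a point): point on the top edge of the dial's one upright fin, 45 mm from the axis and 39 mm above the deck; can be pinched from above or pushed round. The fin is grey plastic, 12 mm thick, reaches from the axis out to 60 mm and stands 5 to 39 mm above the deck; the dial's round skirt, 56 mm wide, its top 13 mm above the deck, lies under it
- pump: priming pump fixed to the shelf: plinth 150 x 110 x 18 mm, steel column 80 mm wide with a fork to 148 mm height, lever towards its -x. Origin at the centre of its underside, z up
- lever_pivot (a point): fixed point on the pump: the lever's level hinge axis (along the pump's y), at 130 mm height above the pump's origin; its axes are the pump's
- pump_lever (a joint): pump lever angle in rad: 0 at rest (lever 0.35 rad above level), 0.70 fully down against its stop (0.35 rad below level); a spring brings it back to 0 when let up; pressing at the grip takes about 5 N at first to 11 N at full stroke
- lever_grip (a point): centre of the lever's black cross grip, a level bar 24 mm thick and 70 mm long along the pump's y, 150 mm from the pivot towards the pump's -x; its height is 181 mm at rest and 79 mm fully down. Can be pressed from above with closed fingers
- warm_bottle: closed clear plastic bottle 60 mm wide, 165 mm tall, standing in the warmer's well; bystander; origin at the centre of its underside
- bowl: stainless bowl 110 mm wide, 50 mm tall, between pump and warmer; bystander; origin at the centre of its underside
- teat_rack: white plastic rack 70 x 150 x 62 mm with three teats in its slots, nearest the robot; bystander; origin at the centre of its underside
- formula_dispenser: clear plastic push dispenser 120 mm wide, 213 mm tall, at the back; bystander; origin at the centre of its underside
- spare_bottle: closed clear plastic bottle 64 mm wide, 170 mm tall; bystander; origin at the centre of its underside
- jug: steel mug 90 mm wide, 110 mm tall; bystander; origin at the centre of its underside
- jar: glass jar 80 mm wide, 100 mm tall; bystander; origin at the centre of its underside
- lid_tray: empty white plastic tray 120 x 90 x 50 mm; bystander; origin at the centre of its underside

How it is judged:
On the way, in this order (a step that is already met when the one before it is completed fails the run):
1. pump lever fully down, first stroke (value of joint pump_lever above 0.62 rad), for 0.05 s.
2. pump lever back up, first stroke (value of joint pump_lever below 0.08 rad), for 0.05 s.
3. pump lever fully down, second stroke (value of joint pump_lever above 0.62 rad), for 0.05 s.
4. pump lever back up, second stroke (value of joint pump_lever below 0.08 rad), for 0.05 s.
5. pump lever fully down, third stroke (value of joint pump_lever above 0.62 rad), for 0.05 s.
6. pump lever back up, third stroke (value of joint pump_lever below 0.08 rad), for 0.05 s.
7. timer dial at its third click (value of joint dial between 0.95 and 1.15 rad), for 0.2 s.
At the end, for the whole second after the job is handed in: The dial stays at its third click (1.05 rad, within 0.10) for the last second with the fingers pressing on it (over 1 N), and the pump lever is back up (within 0.08 rad of rest). No bystander is more than 25 mm from where it stood (all of step 7 and contact force between the fingers and dial above 1 N and value of joint pump_lever below 0.08 rad and distance of each of warm_bottle, bowl, teat_rack, formula_dispenser, spare_bottle, jug, jar, lid_tray from where it was at the start of the episode below 0.025 m); the arm keeps its last pose, push and grip.
It fails at once if a bystander moved more than 25 mm (distance of any of warm_bottle, bowl, teat_rack, formula_dispenser, spare_bottle, jug, jar, lid_tray from where it was at the start of the episode above 0.025 m).
It also fails if it takes over 54 s, if anything falls off the work surface, if the arm or the gripper's body presses on something with over 40 N, if the wrist force passes 120 N, or if a joint passes its speed limit or range.

## Working session

There is one attempt and no reset: what is moved stays moved. The work goes in short steps, Python scripts to look and compute and a tool call to move; the robot and the scene stay as the last step left them, time stands still between calls to the robot, and variables do not carry over. Pictures are saved under pics/ and viewed, at most 10 in all, crops included, and the job is handed in when it is done.

Besides the shell and the picture viewer there is one more tool, called in YAML: its name, and indented under it one key for each argument. drive_tool: Moves the arm, as the interface text tells. Its arguments: {"type":"object","properties":{"steps":{"type":"array","items":{"type":"object","properties":{"xyz":{"type":"array","items":{"type":"number"}},"rot":{"type":"array","items":{"type":"number"}},"gripper":{"type":"number"}}}},"newtons":{"type":"number"}},"required":["steps"]}

```bash
mkdir -p pics; cat > h.py <<'E'
import numpy as np, cv2
from bench import readout, optics, sign_off
def cloud(depth,name):
    c=optics.get_calibration(name);K=np.array(c["mtx"]);R=cv2.Rodrigues(np.array(c["rvec"],float))[0];t=np.array(c["tvec"],float).ravel()
    v,u=np.indices(depth.shape);P=np.stack([(u-K[0,2])/K[0,0]*depth,(v-K[1,2])/K[1,1]*depth,depth],-1)
    return (P-t)@R
def save(p,f): cv2.imwrite(f,cv2.cvtColor(p,cv2.COLOR_RGB2BGR))
E
python3 - <<'E'
from h import *
s=readout.read_state();print(s["time"],s["ee_pos"],s["orientation"],s["opening"])
ims=[]
for n in("top","side"):
    p,d=optics.snapshot(n);ims.append(p);np.savez(f"s_{n}.npz",p=p,d=d)
save(cv2.resize(np.vstack(ims),(640,800))[:, :] if 0 else ims[0],"pics/top.png");save(ims[1],"pics/side.png")
for n in("top","side"):
  for th in("warmer","dial","dial_grip","pump","lever_grip","pump_lever","warm_bottle","bowl"):
    r=optics.look_for(th,n);print(n,th,[(np.round(a["point"],3).tolist(),round(a["p"],2)) for a in r[:2]])
E
```

```text
0.0 [0.24024027 0.60341128 0.25531881] [-5.91468788e-01 -3.08520883e+00  2.81356874e-03] 0.08531165183308403
top warmer []
top dial [([0.57, 0.216, 0.112], 0.58)]
top dial_grip [([0.574, 0.214, 0.113], 0.55)]
top pump [([0.643, -0.223, 0.083], 0.57)]
top lever_grip [([0.554, -0.241, 0.172], 0.88)]
top pump_lever [([0.559, -0.242, 0.17], 0.75), ([0.628, -0.0, 0.02], 0.25)]
top warm_bottle [([0.68, 0.176, 0.216], 0.76)]
top bowl [([0.626, -0.003, 0.023], 0.83), ([0.419, 0.452, 0.101], 0.35)]
side warmer [([0.608, 0.25, 0.102], 0.87)]
side dial [([0.563, 0.224, 0.117], 0.71), ([0.4, 0.038, 0.036], 0.48)]
side dial_grip [([0.564, 0.222, 0.112], 0.73)]
side pump [([0.652, -0.215, 0.062], 0.74)]
side lever_grip [([0.561, -0.235, 0.172], 0.56)]
side pump_lever [([0.557, -0.233, 0.171], 0.71), ([0.622, -0.024, 0.024], 0.23)]
side warm_bottle [([0.604, 0.245, 0.1], 0.7), ([0.686, 0.205, 0.207], 0.61)]
side bowl [([0.621, -0.022, 0.023], 0.56), ([0.653, -0.21, 0.06], 0.46)]
```

View pics/top.png

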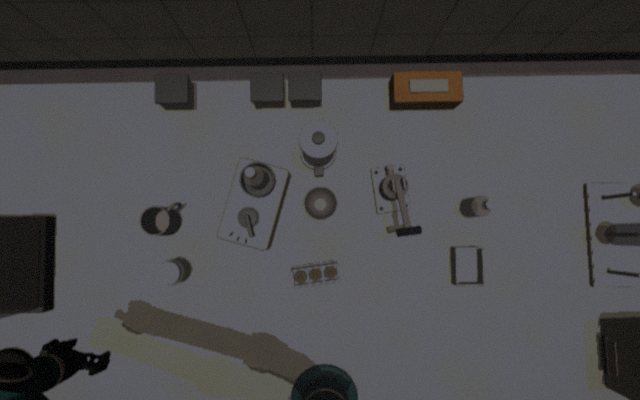

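View pics/side.png

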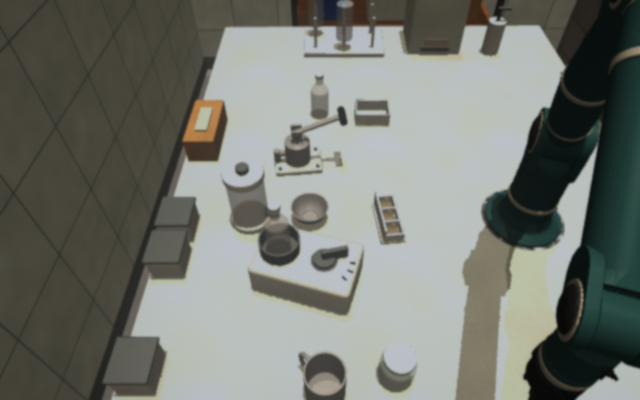

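The top view has the warmer on the left (deck around 255,205, dial fin at 248,222, ridges at 237,238) and the pump on the right (390,190, grip bar at 404,231). The rack is at 315,272 and the jug and jar are at 160,220 and 178,270. Next I'll fit the poses.

```bash
python3 - <<'E'
from h import *
for n in("top","side"):
    z=np.load(f"s_{n}.npz");P=cloud(z["d"],n);ok=z["d"]>0
    m=ok&(abs(P[...,2]-.1)<.006)&(P[...,0]>.4)&(P[...,0]<.85)&(P[...,1]>.08)&(P[...,1]<.34)
    q=P[m]
    if len(q)>50:
        r=cv2.minAreaRect(q[:,:2].astype(np.float32)*1000);print(n,"deck",r,len(q),q[:,2].mean())
    m=ok&(P[...,2]>.118)&(P[...,2]<.145)&(abs(P[...,0]-.565)<.06)&(abs(P[...,1]-.22)<.07)
    q=P[m];c=q.mean(0);w=np.linalg.svd(q[:,:2]-c[:2])[2][0] if len(q)>3 else 0;print("fin",len(q),c,w,q.min(0),q.max(0))
    m=ok&(P[...,2]>.15)&(P[...,2]<.205)&(abs(P[...,0]-.55)<.07)&(abs(P[...,1]+.235)<.08)
    q=P[m];print("lever hi",len(q),q.mean(0),q.min(0),q.max(0))
    for th in("lever_grip","lever_pivot","pump"):
        r=optics.cut_out(th,n)
        if r:
            mm=r[0]["mask"]&ok;q=P[mm];
            if len(q)>5: print(n,th,round(r[0]["p"],2),len(q),np.median(q,0),cv2.minAreaRect(q[:,:2].astype(np.float32)*1000))
    m=ok&(abs(P[...,2]-.018)<.006)&(P[...,0]>.5)&(P[...,0]<.8)&(P[...,1]>-.32)&(P[...,1]<-.1)
    print("plinth",cv2.minAreaRect(P[m][:,:2].astype(np.float32)*1000),m.sum())
p=np.load("s_top.npz")["p"];save(cv2.convertScaleAbs(cv2.resize(p[145:260,200:430],None,fx=3.4,fy=3.4,interpolation=2),alpha=2),"pics/c1.png")
E
```

```text
top deck ((621.126708984375, 203.70578002929688), (158.0744171142578, 256.4012145996094), 73.16097259521484) 3015 0.10067096039401673
fin 124 [0.55367732 0.21086667 0.13629751] [-0.96178615 -0.27380174] [0.51989433 0.19683184 0.11811331] [0.59135833 0.24188748 0.14393104]
lever hi 399 [ 0.550042   -0.24486829  0.1805994 ] [ 0.51069236 -0.28318409  0.15013346] [ 0.61828841 -0.21197956  0.19900895]
top lever_grip 0.78 530 [ 0.55836702 -0.24015961  0.17460626] ((592.9519653320312, -261.34466552734375), (88.67996215820312, 170.76458740234375), 85.52346801757812)
top lever_pivot 0.97 1868 [ 0.64217298 -0.2286186   0.07051755] ((621.968017578125, -239.72805786132812), (234.9484100341797, 113.85513305664062), 8.548644065856934)
top pump 0.57 1884 [ 0.64393531 -0.22771029  0.07051755] ((627.7830810546875, -239.79052734375), (228.63955688476562, 116.50497436523438), 5.963773250579834)
plinth ((665.38623046875, -233.1147003173828), (149.3029022216797, 110.77107238769531), 6.187666893005371) 719
side deck ((618.487060546875, 208.76060485839844), (156.1453399658203, 254.15377807617188), 73.11267
[... 197 characters left out ...]
1 -0.23708293  0.17527233] [ 0.50886387 -0.28463075  0.15035046] [ 0.6199989  -0.20731802  0.19458341]
side lever_grip 0.89 414 [ 0.55315286 -0.23606922  0.16604758] ((574.1848754882812, -376.2320556640625), (334.04296875, 142.42010498046875), 87.84589385986328)
side lever_pivot 0.55 2210 [ 0.64795928 -0.21185647  0.04993955] ((620.18310546875, -352.35809326171875), (388.20367431640625, 236.82737731933594), 86.98465728759766)
side pump 0.59 1932 [ 0.64901642 -0.21056701  0.05702946] ((621.539794921875, -326.603271484375), (332.63775634765625, 236.82737731933594), 86.98465728759766)
plinth ((662.7928466796875, -226.69009399414062), (148.514892578125, 110.15690612792969), 6.57539701461792) 541
```

View pics/c1.png

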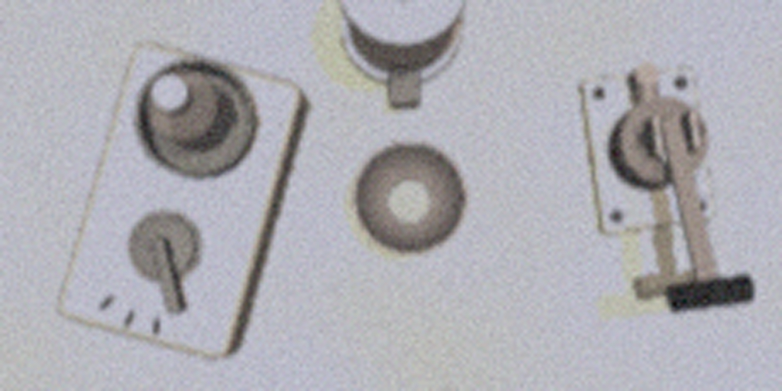

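drive_tool:
  steps:
    - {"xyz": [0.012,-0.032,0.002],"rot": [0,0,0],"gripper": 1}
    - {"xyz": [0.012,-0.032,0.002],"rot": [0,0,0],"gripper": 1}
    - {"xyz": [0.012,-0.032,0.002],"rot": [0,0,0],"gripper": 1}
    - {"xyz": [0.012,-0.032,0.002],"rot": [0,0,0],"gripper": 1}
    - {"xyz": [0.012,-0.032,0.002],"rot": [0,0,0],"gripper": 1}
    - {"xyz": [0.012,-0.032,0.002],"rot": [0,0,0],"gripper": 1}
    - {"xyz": [0.012,-0.032,0.002],"rot": [0,0,0],"gripper": 1}
    - {"xyz": [0.012,-0.032,0.002],"rot": [0,0,0],"gripper": 1}
    - {"xyz": [0.012,-0.032,0.002],"rot": [0,0,0],"gripper": 1}
    - {"xyz": [0.012,-0.032,0.002],"rot": [0,0,0],"gripper": 1}
    - {"xyz": [0.012,-0.032,0.002],"rot": [0,0,0],"gripper": 1}
    - {"xyz": [0.012,-0.032,0.002],"rot": [0,0,0],"gripper": 1}
    - {"xyz": [0.012,-0.032,0.002],"rot": [0,0,0],"gripper": 1}
    - {"xyz": [0.012,-0.032,0.002],"rot": [0,0,0],"gripper": 1}
    - {"xyz": [0.012,-0.032,0.002],"rot": [0,0,0],"gripper": 1}
    - {"xyz": [0.012,-0.032,0.002],"rot": [0,0,0],"gripper": 1}
    - {"xyz": [0.012,-0.032,0.002],"rot": [0,0,0],"gripper": 1}
    - {"xyz": [0.012,-0.032,0.002],"rot": [0,0,0],"gripper": 1}
    - {"xyz": [0.012,-0.032,0.002],"rot": [0,0,0],"gripper": 1}
    - {"xyz": [0.012,-0.032,0.002],"rot": [0,0,0],"gripper": 1}

```text
time: 2.87
ee_pos: [0.4807, -0.0377, 0.2968]
orientation: [0.591, 3.085, 0.001]
wrist_force: [1.9, 0.4, -0.5]
opening: 0.0
grip_force: 0.0
```

drive_tool:
  steps:
    - {"xyz": [0.005,-0.026,0],"rot": [0,0,0],"gripper": 1}
    - {"xyz": [0.005,-0.026,0],"rot": [0,0,0],"gripper": 1}
    - {"xyz": [0.005,-0.026,0],"rot": [0,0,0],"gripper": 1}
    - {"xyz": [0.005,-0.026,0],"rot": [0,0,0],"gripper": 1}
    - {"xyz": [0.005,-0.026,-0.01],"rot": [0,0,0],"gripper": 1}
    - {"xyz": [0.005,-0.026,-0.01],"rot": [0,0,0],"gripper": 1}
    - {"xyz": [0.005,-0.026,-0.01],"rot": [0,0,0],"gripper": 1}
    - {"xyz": [0.004,-0.026,-0.01],"rot": [0,0,0],"gripper": 1}
    - {"xyz": [0,0,-0.01],"rot": [0,0,0],"gripper": 1}
    - {"xyz": [0,0,-0.01],"rot": [0,0,0],"gripper": 1}
    - {"xyz": [0,0,0],"rot": [0,0,0],"gripper": 1}

```text
time: 3.78
ee_pos: [0.5183, -0.2427, 0.234]
orientation: [-0.59, -3.082, -0.002]
wrist_force: [-1.3, 1.7, -1.0]
opening: -0.0001
grip_force: 0.0
```

```bash
python3 - <<'E'
from h import *
s=readout.read_state();print(s["ee_pos"],s["wrist_force"],s["joint_pos"])
p,d=optics.snapshot("side");q,_=optics.snapshot("top")
a=cv2.resize(p[60:200,240:380],(560,560));b=cv2.resize(q[170:260,350:440],(240,240))
c=np.zeros((560,800,3),np.uint8);c[:,:560]=a;c[:240,560:]=b;save(cv2.convertScaleAbs(c,alpha=1.5),"pics/c2.png")
E
```

```text
[ 0.51832035 -0.24274589  0.2340212 ] [-1.27056065  1.70164797 -1.01354712] [-0.05075615  0.39026184  0.54699872  1.84499859 -0.24110451  0.97671288
  1.7921251 ]
```

View pics/c2.png

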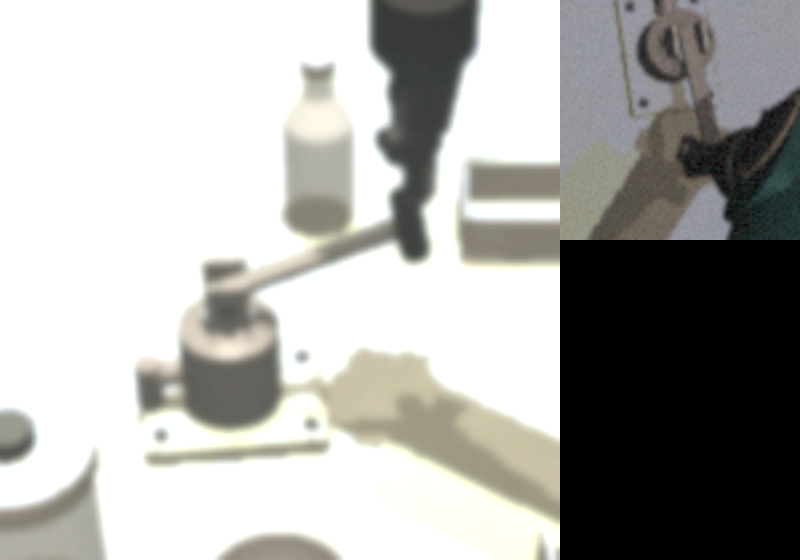

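The fingers are right above the grip bar (about 410,235 in the crop). Pressing the first stroke.

drive_tool:
  steps:
    - {"xyz": [0,0,-0.012],"rot": [0,0,0],"gripper": 1}
    - {"xyz": [0,0,-0.012],"rot": [0,0,0],"gripper": 1}
    - {"xyz": [0,0,-0.012],"rot": [0,0,0],"gripper": 1}
    - {"xyz": [0,0,-0.012],"rot": [0,0,0],"gripper": 1}
    - {"xyz": [0,0,-0.012],"rot": [0,0,0],"gripper": 1}
    - {"xyz": [0,0,-0.012],"rot": [0,0,0],"gripper": 1}
    - {"xyz": [0,0,-0.012],"rot": [0,0,0],"gripper": 1}
    - {"xyz": [0,0,-0.012],"rot": [0,0,0],"gripper": 1}
    - {"xyz": [0,0,-0.012],"rot": [0,0,0],"gripper": 1}
    - {"xyz": [0,0,-0.008],"rot": [0,0,0],"gripper": 1}
    - {"xyz": [0,0,-0.004],"rot": [0,0,0],"gripper": 1}
    - {"xyz": [0,0,0],"rot": [0,0,0],"gripper": 1}
    - {"xyz": [0,0,0],"rot": [0,0,0],"gripper": 1}

```text
time: 4.97
ee_pos: [0.5224, -0.2439, 0.1177]
orientation: [0.588, 3.08, -0.0]
wrist_force: [2.3, 1.4, 11.2]
opening: -0.0001
grip_force: 5.5
```

drive_tool:
  steps:
    - {"xyz": [0,0,-0.006],"rot": [0,0,0],"gripper": 1}
    - {"xyz": [0,0,0],"rot": [0,0,0],"gripper": 1}
    - {"xyz": [0,0,0],"rot": [0,0,0],"gripper": 1}

```text
time: 5.22
ee_pos: [0.5231, -0.2439, 0.1146]
orientation: [0.588, 3.078, 0.003]
wrist_force: [-3.1, 4.5, 31.1]
opening: 0.0001
grip_force: 15.6
```

drive_tool:
  steps:
    - {"xyz": [0,0,0.018],"rot": [0,0,0],"gripper": 1}
    - {"xyz": [0,0,0.018],"rot": [0,0,0],"gripper": 1}
    - {"xyz": [0,0,0.018],"rot": [0,0,0],"gripper": 1}
    - {"xyz": [0,0,0.018],"rot": [0,0,0],"gripper": 1}
    - {"xyz": [0,0,0.018],"rot": [0,0,0],"gripper": 1}
    - {"xyz": [0,0,0.018],"rot": [0,0,0],"gripper": 1}
    - {"xyz": [0,0,0.018],"rot": [0,0,0],"gripper": 1}
    - {"xyz": [0,0,0],"rot": [0,0,0],"gripper": 1}
    - {"xyz": [0,0,0],"rot": [0,0,0],"gripper": 1}
    - {"xyz": [0,0,0],"rot": [0,0,0],"gripper": 1}

```text
time: 6.05
ee_pos: [0.519, -0.2433, 0.2352]
orientation: [-0.59, -3.084, -0.001]
wrist_force: [-0.1, -0.0, 0.4]
opening: 0.0001
grip_force: 0.0
```

```bash
python3 - <<'E'
from h import *
s=readout.read_state();print(s["ee_pos"],s["wrist_force"])
p,d=optics.snapshot("side")
save(cv2.convertScaleAbs(cv2.resize(p[60:200,240:380],(560,560)),alpha=1.5),"pics/c3.png")
E
```

```text
[ 0.51898329 -0.24328252  0.23517922] [-0.05991402 -0.02191493  0.38979003]
```

View pics/c3.png

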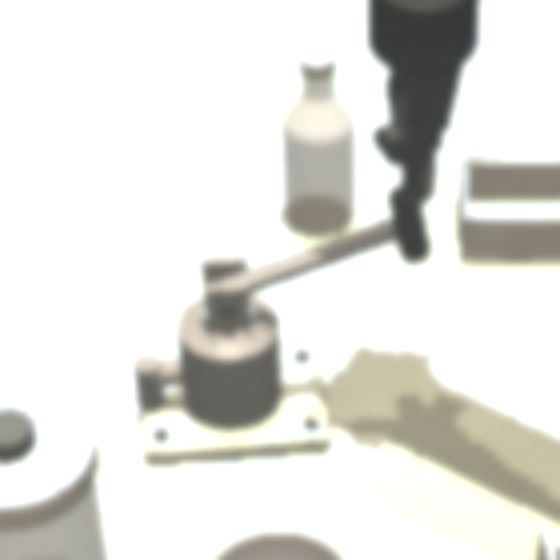

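The lever is back at rest: its bar is at (410,235), the same as before, with no load on the wrist. Two more strokes to go.

drive_tool:
  steps:
    - {"xyz": [0,0,-0.014],"rot": [0,0,0],"gripper": 1}
    - {"xyz": [0,0,-0.014],"rot": [0,0,0],"gripper": 1}
    - {"xyz": [0,0,-0.014],"rot": [0,0,0],"gripper": 1}
    - {"xyz": [0,0,-0.014],"rot": [0,0,0],"gripper": 1}
    - {"xyz": [0,0,-0.014],"rot": [0,0,0],"gripper": 1}
    - {"xyz": [0,0,-0.014],"rot": [0,0,0],"gripper": 1}
    - {"xyz": [0,0,-0.014],"rot": [0,0,0],"gripper": 1}
    - {"xyz": [0,0,-0.014],"rot": [0,0,0],"gripper": 1}
    - {"xyz": [0,0,-0.014],"rot": [0,0,0],"gripper": 1}
    - {"xyz": [0,0,0],"rot": [0,0,0],"gripper": 1}
    - {"xyz": [0,0,0],"rot": [0,0,0],"gripper": 1}
    - {"xyz": [0,0,0],"rot": [0,0,0],"gripper": 1}

```text
time: 7.1
ee_pos: [0.5225, -0.2445, 0.1145]
orientation: [0.59, 3.079, 0.003]
wrist_force: [-3.7, 5.4, 35.6]
opening: 0.0001
grip_force: 17.8
```

drive_tool:
  steps:
    - {"xyz": [0,0,0.018],"rot": [0,0,0],"gripper": 1}
    - {"xyz": [0,0,0.018],"rot": [0,0,0],"gripper": 1}
    - {"xyz": [0,0,0.018],"rot": [0,0,0],"gripper": 1}
    - {"xyz": [0,0,0.018],"rot": [0,0,0],"gripper": 1}
    - {"xyz": [0,0,0.018],"rot": [0,0,0],"gripper": 1}
    - {"xyz": [0,0,0.018],"rot": [0,0,0],"gripper": 1}
    - {"xyz": [0,0,0.018],"rot": [0,0,0],"gripper": 1}
    - {"xyz": [0,0,0],"rot": [0,0,0],"gripper": 1}
    - {"xyz": [0,0,0],"rot": [0,0,0],"gripper": 1}
    - {"xyz": [0,0,0],"rot": [0,0,0],"gripper": 1}

```text
time: 7.93
ee_pos: [0.5187, -0.2435, 0.2348]
orientation: [-0.591, -3.083, -0.001]
wrist_force: [-0.5, 1.2, 0.5]
opening: -0.0
grip_force: 0.0
```

drive_tool:
  steps:
    - {"xyz": [0,0,-0.014],"rot": [0,0,0],"gripper": 1}
    - {"xyz": [0,0,-0.014],"rot": [0,0,0],"gripper": 1}
    - {"xyz": [0,0,-0.014],"rot": [0,0,0],"gripper": 1}
    - {"xyz": [0,0,-0.014],"rot": [0,0,0],"gripper": 1}
    - {"xyz": [0,0,-0.014],"rot": [0,0,0],"gripper": 1}
    - {"xyz": [0,0,-0.014],"rot": [0,0,0],"gripper": 1}
    - {"xyz": [0,0,-0.014],"rot": [0,0,0],"gripper": 1}
    - {"xyz": [0,0,-0.014],"rot": [0,0,0],"gripper": 1}
    - {"xyz": [0,0,-0.014],"rot": [0,0,0],"gripper": 1}
    - {"xyz": [0,0,0],"rot": [0,0,0],"gripper": 1}
    - {"xyz": [0,0,0],"rot": [0,0,0],"gripper": 1}
    - {"xyz": [0,0,0],"rot": [0,0,0],"gripper": 1}

```text
time: 8.93
ee_pos: [0.5222, -0.2444, 0.1143]
orientation: [0.59, 3.08, 0.003]
wrist_force: [-4.6, 6.2, 38.3]
opening: -0.0002
grip_force: 19.1
```

drive_tool:
  steps:
    - {"xyz": [0,0,0.018],"rot": [0,0,0],"gripper": 1}
    - {"xyz": [0,0,0.018],"rot": [0,0,0],"gripper": 1}
    - {"xyz": [0,0,0.018],"rot": [0,0,0],"gripper": 1}
    - {"xyz": [0,0,0.018],"rot": [0,0,0],"gripper": 1}
    - {"xyz": [0,0,0.018],"rot": [0,0,0],"gripper": 1}
    - {"xyz": [0,0,0.018],"rot": [0,0,0],"gripper": 1}
    - {"xyz": [0,0,0.018],"rot": [0,0,0],"gripper": 1}
    - {"xyz": [0,0,0],"rot": [0,0,0],"gripper": 1}
    - {"xyz": [0,0,0],"rot": [0,0,0],"gripper": 1}
    - {"xyz": [0,0,0.03],"rot": [0,0,0],"gripper": 1}
    - {"xyz": [0,0,0.03],"rot": [0,0,0],"gripper": 1}

```text
time: 9.85
ee_pos: [0.5175, -0.243, 0.2931]
orientation: [-0.59, -3.077, -0.001]
wrist_force: [0.2, 0.4, -0.2]
opening: 0.0002
grip_force: 0.0
```

drive_tool:
  steps:
    - {"xyz": [0.001,0.032,0],"rot": [0,0,0.5],"gripper": 0}
    - {"xyz": [0.001,0.032,0],"rot": [0,0,0.5],"gripper": 0}
    - {"xyz": [0.001,0.032,0],"rot": [0,0,0.5],"gripper": 0}
    - {"xyz": [0.001,0.032,0],"rot": [0,0,0.5],"gripper": 0}
    - {"xyz": [0.001,0.032,0],"rot": [0,0,0.5],"gripper": 0}
    - {"xyz": [0.001,0.032,0],"rot": [0,0,0.5],"gripper": 0}
    - {"xyz": [0.001,0.032,0],"rot": [0,0,0.5],"gripper": 0}
    - {"xyz": [0.001,0.032,0],"rot": [0,0,0.5],"gripper": 0}
    - {"xyz": [0.001,0.032,-0.01],"rot": [0,0,0.5],"gripper": 0}
    - {"xyz": [0.001,0.032,-0.01],"rot": [0,0,0.5],"gripper": 0}
    - {"xyz": [0.001,0.032,-0.01],"rot": [0,0,0.5],"gripper": 0}
    - {"xyz": [0.001,0.032,-0.01],"rot": [0,0,0.5],"gripper": 0}
    - {"xyz": [0.001,0.032,-0.01],"rot": [0,0,0.5],"gripper": 0}
    - {"xyz": [0.001,0.032,-0.01],"rot": [0,0,0.5],"gripper": 0}
    - {"xyz": [0.001,0.004,-0.02],"rot": [0,0,0],"gripper": 0}
    - {"xyz": [0,0,-0.02],"rot": [0,0,0],"gripper": 0}
    - {"xyz": [0,0,0],"rot": [0,0,0],"gripper": 0}

```text
time: 11.27
ee_pos: [0.5306, 0.2075, 0.1901]
orientation: [0.365, -3.11, 0.006]
wrist_force: [-1.2, -0.3, -0.3]
opening: 0.0423
grip_force: 0.0
```

```bash
python3 - <<'E'
from h import *
from scipy.spatial.transform import Rotation as R
s=readout.read_state();Rm=R.from_rotvec(s["orientation"]).as_matrix();print(s["ee_pos"],s["wrist_force"],s["opening"],"y ang",np.degrees(np.arctan2(Rm[1,1],Rm[0,1])),Rm[:,2],s["joint_pos"])
p,d=optics.snapshot("side");P=cloud(d,"side")
m=(d>0)&(P[...,2]>.118)&(P[...,2]<.145)&(abs(P[...,0]-.565)<.06)&(abs(P[...,1]-.22)<.07)
q=P[m];print("fin",len(q),q.mean(0),q.min(0),q.max(0))
save(cv2.convertScaleAbs(cv2.resize(p[180:310,230:380],(690,598)),alpha=1.5),"pics/c4.png")
E
```

```text
[0.53058487 0.20748083 0.19012653] [-1.21777295 -0.33407513 -0.26603551] 0.04232853414797357 y ang 103.40080391132604 [-0.01019891 -0.00488179 -0.99993607] [-0.62313245  0.41758169  0.24228583  1.8670622  -0.12558552  0.88305806
  1.48478686]
fin 202 [0.55378454 0.21852932 0.13092024] [0.51713973 0.20444338 0.11803443] [0.5828265  0.22788745 0.14181442]
```

View pics/c4.png

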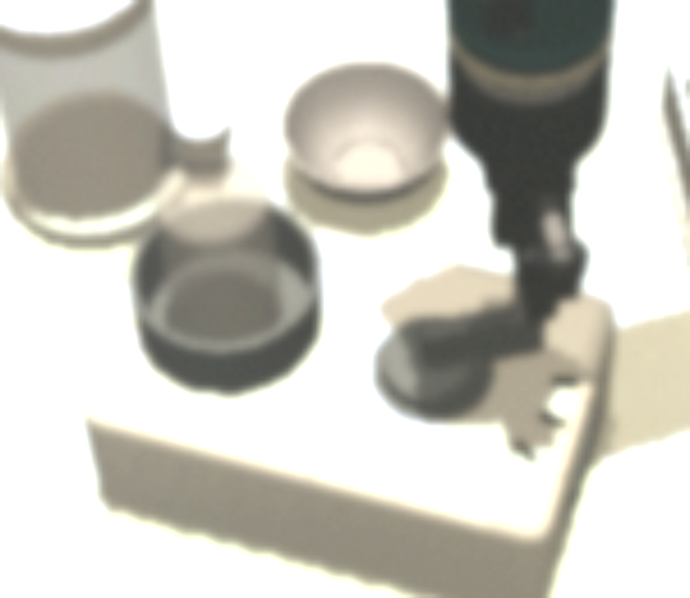

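The gripper straddles the fin's outer end (fin from 415,340 to 540,320). Lowering and pinching.

drive_tool:
  steps:
    - {"xyz": [0.002,0.001,-0.014],"rot": [0,0,0],"gripper": 0}
    - {"xyz": [0,0,-0.014],"rot": [0,0,0],"gripper": 0}
    - {"xyz": [0,0,-0.014],"rot": [0,0,0],"gripper": 0}
    - {"xyz": [0,0,-0.012],"rot": [0,0,0],"gripper": 0}
    - {"xyz": [0,0,0],"rot": [0,0,0],"gripper": 0}
    - {"xyz": [0,0,0],"rot": [0,0,0],"gripper": 1}
    - {"xyz": [0,0,0],"rot": [0,0,0],"gripper": 1}
    - {"xyz": [0,0,0],"rot": [0,0,0],"gripper": 1}
    - {"xyz": [0,0,0],"rot": [0,0,0],"gripper": 1}
    - {"xyz": [0,0,0],"rot": [0,0,0],"gripper": 1}
    - {"xyz": [0,0,0],"rot": [0,0,0],"gripper": 1}
  newtons: 50

```text
time: 12.23
ee_pos: [0.5371, 0.2089, 0.1433]
orientation: [-0.363, 3.119, 0.001]
wrist_force: [-0.7, -1.5, 6.4]
opening: 0.0113
grip_force: 50.7
```

```bash
python3 - <<'E'
from h import *
from scipy.spatial.transform import Rotation as R
s=readout.read_state();Rm=R.from_rotvec(s["orientation"]).as_matrix();print(s["ee_pos"],s["wrist_force"],s["moment"],"y ang",np.degrees(np.arctan2(Rm[1,1],Rm[0,1])))
ax=np.array([.577,.219]);v=s["ee_pos"][:2]-ax;a0=np.arctan2(v[1],v[0]);r=np.hypot(*v);print(r,np.degrees(a0))
n=14;a=a0-np.linspace(0,1.06,n+1);q=ax+r*np.c_[np.cos(a),np.sin(a)];print(np.round(np.diff(q,axis=0),4).tolist(),q[-1],1.06/n/np.radians(5))
E
```

```text
[0.53706739 0.2088631  0.14333967] [-0.74549724 -1.50663539  6.35148038] [-0.28857145  0.08713539 -0.00491396] y ang 103.28189942306585
0.041199153140611566 -165.75632888640357
[[-0.0007, 0.003], [-0.0004, 0.0031], [-0.0002, 0.0031], [0.0001, 0.0031], [0.0003, 0.0031], [0.0005, 0.0031], [0.0008, 0.003], [0.001, 0.003], [0.0012, 0.0029], [0.0014, 0.0028], [0.0016, 0.0027], [0.0018, 0.0025], [0.002, 0.0024], [0.0022, 0.0022]] [0.54863508 0.24887979] 0.8676218040552467
```

drive_tool:
  steps:
    - {"xyz": [-0.0007,0.003,0.003],"rot": [0,0,-0.87],"gripper": 1}
    - {"xyz": [-0.0004,0.0031,0],"rot": [0,0,-0.87],"gripper": 1}
    - {"xyz": [-0.0002,0.0031,0],"rot": [0,0,-0.87],"gripper": 1}
    - {"xyz": [0.0001,0.0031,0],"rot": [0,0,-0.87],"gripper": 1}
    - {"xyz": [0.0003,0.0031,0],"rot": [0,0,-0.87],"gripper": 1}
    - {"xyz": [0.0005,0.0031,0],"rot": [0,0,-0.87],"gripper": 1}
    - {"xyz": [0.0008,0.003,0],"rot": [0,0,-0.87],"gripper": 1}
    - {"xyz": [0.001,0.003,0],"rot": [0,0,-0.87],"gripper": 1}
    - {"xyz": [0.0012,0.0029,0],"rot": [0,0,-0.87],"gripper": 1}
    - {"xyz": [0.0014,0.0028,0],"rot": [0,0,-0.87],"gripper": 1}
    - {"xyz": [0.0016,0.0027,0],"rot": [0,0,-0.87],"gripper": 1}
    - {"xyz": [0.0018,0.0025,0],"rot": [0,0,-0.87],"gripper": 1}
    - {"xyz": [0.002,0.0024,0],"rot": [0,0,-0.87],"gripper": 1}
    - {"xyz": [0.0022,0.0022,0],"rot": [0,0,-0.87],"gripper": 1}
    - {"xyz": [0,0,0],"rot": [0,0,0],"gripper": 1}
    - {"xyz": [0,0,0],"rot": [0,0,0],"gripper": 1}
    - {"xyz": [0,0,0],"rot": [0,0,0],"gripper": 1}
    - {"xyz": [0,0,0],"rot": [0,0,0],"gripper": 1}

```text
time: 13.73
ee_pos: [0.549, 0.2485, 0.1437]
orientation: [1.264, 2.872, -0.001]
wrist_force: [8.6, 0.4, -13.5]
opening: 0.0106
grip_force: 52.2
```

```bash
cat > chk.py <<'E'
from h import *
import sys
from scipy.spatial.transform import Rotation as R
s=readout.read_state();Rm=R.from_rotvec(s["orientation"]).as_matrix();y=np.degrees(np.arctan2(Rm[1,1],Rm[0,1]));print(s["time"],s["ee_pos"],s["wrist_force"],s["opening"],s["grip_force"])
v=s["ee_pos"][:2]-np.array([.577,.219]);a=np.degrees(np.arctan2(v[1],v[0]))%360
print("q by yaw",np.radians(103.24-y),"q by pos",np.radians(193.24-a),"r",np.hypot(*v))
p,d=optics.snapshot("side");P=cloud(d,"side")
m=(d>0)&(P[...,2]>.126)&(P[...,2]<.146)&(np.hypot(P[...,0]-.577,P[...,1]-.219)<.06)
q=P[m];w=np.linalg.svd(q[:,:2]-q[:,:2].mean(0))[2][0];print("fin",len(q),q.mean(0),w)
save(cv2.convertScaleAbs(cv2.resize(p[180:310,230:380],(690,598)),alpha=1.5),sys.argv[1])
E
python3 chk.py pics/c5.png
```

```text
13.7333 [0.54901064 0.24850537 0.14368492] [  8.64550885   0.39500539 -13.49379794] 0.010565784502708373 52.15239107608795
q by yaw 1.0604324116619226 q by pos 1.042841513793674 r 0.04066904340900208
fin 89 [0.5469795  0.25629337 0.13590597] [-0.77981023  0.62601598]
```

View pics/c5.png

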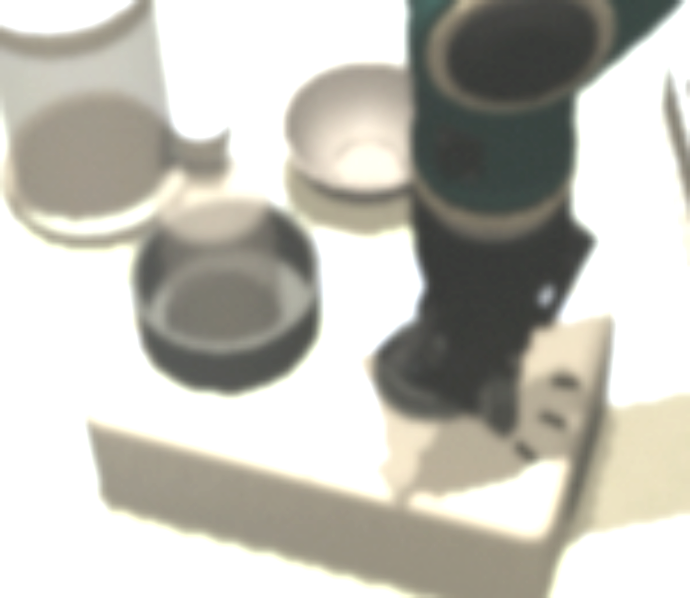

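The fin is pinched and points at the third ridge (fin end about 505,415, ridge at 525,452). Yaw and position both put the dial at about 1.05 rad, so I'm handing in.

```bash
python3 -c "
from h import *
print(sign_off())"
```

```text
the job is handed in; nothing more can be done
None
```

I pumped the lever through three full strokes and handed in with the gripper holding the dial at about 1.05 rad (third click) and the lever up; the sign-off returned no verdict, and I saw no sign of any bystander being touched.

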